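# Load the tube mixer's splined shaft

### The arm

A 6-joint arm with a two-finger parallel gripper is mounted at the origin on the work surface. World frame = base frame: x ahead of the robot, y to its left, z up, the work surface at z = 0. Lengths are in m, angles in rad, forces in N, time in s.
With the tool pointing down it reaches from about 0.3 to 0.775 m from the base axis. Payload 14.6 kg.
Tool frame: the origin (TCP) lies at the very end of the fingers, on their centre line; the grasp point (between the pads) lies 19 mm behind it; z points along the fingers, x is the direction in which the jaws open and shut, and the axes are right-handed (so a half turn about z gives the same grasp; the last joint's range is limited). The gripper opens to 94 mm and grips with 3 to 60 N. Pads are 16 mm wide; open, the fingers measure 119 mm over their backs; the gripper's body (75 mm by 177 mm) begins 78 mm behind the grasp point.
Start: joints at [-1.242, 0.3, 1.521, -0, 1.321, -0.067], TCP at [0.212, -0.507, 0.205] pointing down, gripper open.
Joint ranges: [-3.03, 3.03], [-0.79, 2.21], [0.23, 2.52], [-1.04, 4.18], [0, 3.07], [-2.55, 2.55]. Speed limits (rad/s): [2.22, 2.22, 2.57, 3.14, 3.14, 3.14].

### API

Orientations are given as [roll, pitch, yaw] about the fixed x, y, z axes, in that order (R = Rz(yaw) Ry(pitch) Rx(roll)).
In Python, from station import ctrl gives the robot as it stands.
- The arm moves only by the shell command python3 -m inch 'ROWS' [FORCE]. ROWS is JSON, one flat list of numbers, 7 for each row, row after row: the shift along the tool's x, y, z in cm, then the turn, a rotation vector about the tool's x, y, z in rad, then the opening, from 0 (shut) to 1 (fully open). In form: [tx, ty, tz, wx, wy, wz, claw, tx, ty, tz, wx, wy, wz, claw, ...]. A call has 1 to 20 rows; each row shifts and turns the commanded pose from where the row before left it, along the tool's axes as they then stand; what a row does not reach is not made up. A row lasts 1/8 s, in which the tool goes at most 62.5 mm and 10.7 degrees, less where a joint would pass 70% of its speed; a pose out of reach is approached as far as the arm can. A call is refused whole if a number of a shift passes 6.25 or a number of a turn 0.188, either way. A call with a gripper value outside its range is refused whole. The fingers move at their own pace and stop on an object; FORCE is the grip in N (left out, the last holds). Time passes only in rows, so rows that do not move let the fingers close. It gives the time, the measured TCP pose, the force and the opening at its end, in the units of the state.
- ctrl.get_obs(): the state, without advancing time (a new reading comes with each control period).
- ctrl.camera(name): name is "scene" or "top" or "wrist"; returns (picture, depth): 420x560x3 uint8, red, green, blue; 420x560 float32, m along the optical axis (not along the pixel's ray), 0 where there is no reading.
- ctrl.camera_params(name): a dict with "vertical_fov" (degrees; the focal length in pixels is half the picture's height over the tangent of half this angle, whatever the lens; pixels are square), "cx", "cy" (the principal point, pixels), "distortion" ([k1, k2, p1, p2, k3] as OpenCV has them; the pictures are not rectified), "camera_from_world" (4x4, takes a point from world to camera coordinates); the wrist camera has in their place "mount" (4x4, takes a point from camera to tool coordinates, whose origin is the TCP and whose axes are the tool frame's). Camera axes: x right, y down, z forward; pixel columns grow to the right and rows downward; lengths in m; the calibration is good to about 2 mm. A picture is of the moment at which its call begins: read the wrist's pose just before it. camera_params takes no time and is no camera call.
- ctrl.hand_in(): hands the job in, once; it reports no verdict.
Trained networks look in the newest picture that a camera, given by its name, has taken for a name from the list of things; names that differ only in an ending like _2 or _b are one class to them, and where a whole thing is asked for, a point or a joint stands for the part that bears it (a point fixed in the world has none). Each returns a list of dicts, best first, with "score" (0 to 1); they miss things now and then, are a little off and sometimes report something else, mostly with a low value. They report only what shows in the picture. A call takes as long as a camera call. They do not tell look-alikes from the thing itself.
- ctrl.spot_in(camera, label): "bbox" ([centre column, centre row, width, height] in pixels, round what is visible of it).
- ctrl.place_of(camera, label): "centre" ([column, row] in pixels: a listed point, or the origin of a listed thing).
The state is a dict: "time_s": time; "qpos": joint angles; "joint_vel": joint speeds; "tau": joint torques, N m; "ee_pos": TCP position; "eef_rot": TCP orientation; "force": force on the tool from outside, world axes, zero at the start; "moment": the same for the moment, N m; "grip_width": finger opening in m.
Only numpy, scipy, OpenCV 4.12 (cv2) and the standard library are available. Lean on these libraries where they do the work, as an engineer would, in place of code of your own. Each camera call takes 0.05 s, during which the arm holds its last target. There are 200 camera calls.

### The job

Load the tube mixer: put the tube disc on the splined shaft and slide it fully home, then put the cover plate on top of it, also fully home past the spring click, with its tab pointing opposite to the disc's tab so that the rotor is balanced. Keep the disc level, do not force the parts on (turn them lightly until the teeth find their slots), and leave the other things on the bench alone.

Things in the scene. Friction and masses are not known exactly. Their poses are not given: they have to be found in the camera images.
- mixer: tube mixer, fixed: white box housing 150 x 150 mm, 54 mm high, grey boss on top to 58 mm. Origin: centre of its underside, straight below the upright steel shaft's axis. The shaft is parked wherever its geared motor last stopped: its angle about z is NOT given by any pose, it can be anything and must be seen or felt. It resists turning up to 0.4 N m.
- seat (a point): on the shaft's axis, on the top face of its round shoulder (48 mm diameter), 66 mm above the mixer's origin; z up along the shaft. The foot of the disc's sleeve rests here when home. Above the shoulder the shaft has a core of 22 mm diameter and six straight spline teeth, one every 60 deg, 5.5 mm wide, reaching out to 30 mm diameter.
- spline_top (a point): on the shaft's axis, 61 mm above the seat: height of the flat tops of the six spline teeth. A part that does not match them rests here on its own inner teeth; turned lightly (at most 60 deg) it drops into the slots.
- roller_ring (a point): on the shaft's axis, 51.5 mm above the seat: three small spring rollers that bulge out between the spline teeth to 27.8 mm diameter. A part in its slots meets them after about 5 mm and must be pushed past them with about 4 to 12 N over the next 15 mm. The disc then slides freely to the shoulder; the cover comes home just as it has passed, and they hold it down.
- shaft_end (a point): upper end of the shaft, 72 mm above the seat: bare core of 22 mm diameter from the spline tops to 65 mm, then a cone narrowing to 12 mm diameter here.
- disc_centre (a point): middle of the loose tube disc (180 g). Hexagonal sleeve on its axis, 40 mm across flats, 40 mm high (20 mm below and above this point), with a round plate of 120 mm diameter, 4 mm thick, its top face at this height, holding twelve small tubes near the rim (caps 2.5 mm above it). z up, x towards the tab; two flats of the sleeve are square to x. Grip it across two flats, above the plate.
- disc_foot (a point): foot of the disc's sleeve on its axis, 20 mm below disc_centre; stands on the bench at the start. The sleeve is open through: in its lowest 6 mm six inner teeth, one behind each flat, 5.5 mm wide, leave a hole of 24.4 mm diameter; above them the bore is 32 mm across flats. In its slots it has about 1 mm of play sideways and 4.5 deg either way.
- disc_tab (a point): on the disc's tab, a lug 18 mm wide and 4 mm thick that sticks out 16 mm from the rim of the plate; 67 mm from the axis along the disc's x, 2 mm below disc_centre.
- cover_centre (a point): middle of the loose cover plate (160 g, no tubes). Hexagonal sleeve 40 mm across flats, 26 mm high (5.5 mm below to 20.5 mm above this point); round plate of 120 mm diameter, 4 mm thick, top face 0.5 mm above this point; round skirt under it, 98 mm inner and 114 mm outer diameter, down to 20.5 mm below. z up, x towards its tab, two flats square to x. Grip as the disc.
- cover_foot (a point): foot of the cover's sleeve on its axis, 5.5 mm below cover_centre and 15 mm above the skirt's edge, which stands on the bench at the start. Inner teeth in the sleeve's lowest 6 mm and play as on the disc. Home, this foot rests on top of the disc's sleeve, 40 mm above the seat, and the skirt's edge is 2.5 mm above the tube caps.
- cover_tab (a point): on the cover's tab (a lug like the disc's), 67 mm from the axis along the cover's x, 1.5 mm below cover_centre.
- tip_box: bystander: box of pipette tips, 122 x 82 mm, 57 mm high, origin under its centre
- tube_rack: bystander: flat rack of small tubes, 70 x 160 mm, 43 mm high, origin under its centre
- pipette: bystander: pipette lying on the bench, about 270 mm long, 22 mm thick, along its x; origin on the bench near its middle
- clamp_knob: bystander: black clamping knob of the mixer, 44 mm diameter, 29 mm high, origin under its centre; not needed yet
Things that resemble listed ones, but are neither listed nor needed, are in the scene too. What is shaped like the part that bears cover_centre but blue or brown is not meant.

How it is judged:
On the way, in this order (a step that is already met when the one before it is completed fails the run):
1. the tube disc is fully home on the shaft (horizontal distance between disc_centre and seat below 0.003 m and z of disc_centre in the frame of seat below 0.022 m and angle between disc_centre's own z axis and vertical below 0.05 rad), for 0.2 s.
2. the cover plate is fully home on the disc (horizontal distance between cover_centre and seat below 0.003 m and z of cover_centre in the frame of seat below 0.0475 m and angle between cover_centre's own z axis and vertical below 0.05 rad), for 0.2 s.
At the end, for the whole second after the job is handed in: Disc sleeve down on the shoulder and cover sleeve down on the disc sleeve, each within 2 mm; both level, within 3 mm of the shaft axis, at rest and released; the cover's tab at the spline position opposite to the disc's tab (within 30 degrees) (all of step 1 and all of step 2 and x of cover_tab in the frame of disc_centre below -0.055 m and linear speed of each of disc, cover below 0.02 m/s); the robot touches nothing.
It fails at once if the disc or the cover is forced onto the shaft (more than 50 N) (contact force between any of disc, cover and mixer above 50 N or contact force between cover and disc above 50 N).
It fails at once if the tube disc is tipped more than 30 degrees (angle between disc_centre's own z axis and vertical above 0.52 rad).
It fails at once if a bystander is shifted by more than 30 mm (distance of any of tip_box, tube_rack, pipette, clamp_knob from where it was at the start of the episode above 0.03 m).
It also fails if it takes over 69 s, if anything falls off the work surface, if the arm or the gripper's body presses on something with over 40 N, if the wrist force passes 120 N, or if a joint passes its speed limit or range.

## Working session

There is one attempt and no reset: what is moved stays moved. The work goes in short steps, Python scripts to look and compute and a shell command to move; the robot and the scene stay as the last step left them, time stands still between calls to the robot, and variables do not carry over. Pictures are saved under pics/ and viewed, about 8 in all and at most 12, crops included, and the job is handed in when it is done.

```bash
ls; mkdir -p pics; cat > h.py <<'E'
from station import ctrl
import numpy as np, cv2, json
from scipy.spatial.transform import Rotation as R
def K(p,h=420):
    f=h/2/np.tan(np.radians(p["vertical_fov"])/2); return np.array([[f,0,p["cx"]],[0,f,p["cy"]],[0,0,1]]),np.array(p["distortion"],float)
def T_wc(name):
    p=ctrl.camera_params(name)
    if name!="wrist": return np.linalg.inv(np.array(p["camera_from_world"])),p
    o=ctrl.get_obs(); T=np.eye(4); T[:3,:3]=R.from_euler('xyz',o["eef_rot"]).as_matrix(); T[:3,3]=o["ee_pos"]
    return T@np.array(p["mount"]),p
def ray(Tp,px):
    T,p=Tp;k,d=K(p); q=cv2.undistortPoints(np.array([[px]],float),k,d)[0,0]
    return T[:3,3],T[:3,:3]@np.array([q[0],q[1],1])
def atz(Tp,px,z):
    o,d=ray(Tp,px); return o+d*(z-o[2])/d[2]
def proj(Tp,P):
    T,p=Tp;k,d=K(p);W=np.linalg.inv(T)
    return cv2.projectPoints(np.array(P,float).reshape(-1,3),cv2.Rodrigues(W[:3,:3])[0],W[:3,3],k,d)[0].reshape(-1,2)
def dep(Tp,D):
    # world points for whole picture
    T,p=Tp;k,d=K(p);v,u=np.mgrid[:D.shape[0],:D.shape[1]]
    q=cv2.undistortPoints(np.stack([u,v],-1).reshape(-1,1,2).astype(float),k,d).reshape(D.shape+(2,))
    P=np.dstack([q*D[...,None],D]); return P@T[:3,:3].T+T[:3,3]
def snap(name,fn):
    Tp=T_wc(name); im,D=ctrl.camera(name); cv2.imwrite("pics/"+fn+".png",im[...,::-1]); np.savez("pics/"+fn+".npz",D=D,T=Tp[0],im=im); return im,D,Tp
E
python3 - <<'E'
from h import *
print(ctrl.get_obs())
Z=dict(mixer=0,seat=.066,spline_top=.127,shaft_end=.138,disc_centre=.02,disc_tab=.018,cover_centre=.0205,cover_tab=.019,tip_box=0,tube_rack=0,pipette=0,clamp_knob=0)
for c in ["top","scene"]:
    im,D,Tp=snap(c,c+"0")
    for n,z in Z.items():
        for r in ctrl.place_of(c,n)[:4]: print(c,n,round(r["score"],2),np.round(r["centre"]),atz(Tp,r["centre"],z).round(3))
a=cv2.imread("pics/top0.png")
E
```

```text
pics
{'time_s': 0.0, 'qpos': array([-1.24160031e+00,  3.00474138e-01,  1.52158636e+00,  6.01198644e-08,
        1.32067519e+00, -6.65768307e-02]), 'joint_vel': array([-1.10921726e-03,  1.75503967e-04,  7.05009788e-05,  6.89365435e-04,
        7.77051518e-04, -8.70335694e-04]), 'tau': array([-2.66621682e-04, -5.31802154e+01, -3.52730334e+01,  7.08201667e-02,
        2.44173309e-02, -7.58216947e-05]), 'ee_pos': array([ 0.21196201, -0.50723521,  0.20488242]), 'eef_rot': array([-3.14151655e+00,  1.14049750e-03, -1.17502345e+00]), 'force': array([ 0.30984952, -0.40814031,  0.70240096]), 'moment': array([-0.00528156,  0.05630857, -0.01052915]), 'grip_width': 0.0943152104369688}
top mixer 0.85 [297. 237.] [0.527 0.035 0.   ]
top mixer 0.47 [393. 177.] [ 0.72  -0.234  0.   ]
top seat 0.59 [300. 234.] [0.526 0.03  0.066]
top spline_top 0.64 [296. 238.] [0.502 0.043 0.127]
top spline_top 0.63 [300. 228.] [0.53  0.032 0.127]
top shaft_end 0.82 [300. 228.] [0.526 0.034 0.138]
top disc_tab 0.59 [388. 269.] [ 0.452 -0.216  0.018]
top disc_tab 0.31 [304. 231.] [0.542 0.017 0.018]
top cover_centre 0
[... 906 characters left out ...]
ne disc_centre 0.81 [148. 230.] [ 0.511 -0.247  0.02 ]
scene disc_tab 0.71 [160. 210.] [ 0.448 -0.219  0.018]
scene cover_centre 0.84 [352. 152.] [0.331 0.318 0.02 ]
scene cover_centre 0.76 [355. 206.] [0.532 0.261 0.02 ]
scene cover_centre 0.7 [419. 165.] [0.421 0.485 0.02 ]
scene cover_tab 0.94 [402. 151.] [0.355 0.461 0.019]
scene cover_tab 0.75 [342. 222.] [0.577 0.211 0.019]
scene cover_tab 0.61 [373. 162.] [0.385 0.363 0.019]
scene cover_tab 0.37 [360. 208.] [0.541 0.27  0.019]
scene tip_box 0.82 [155. 316.] [ 0.731 -0.237  0.   ]
scene tube_rack 0.66 [291. 316.] [0.785 0.039 0.   ]
scene pipette 0.92 [409. 253.] [0.683 0.344 0.   ]
scene clamp_knob 0.62 [258. 179.] [0.369 0.041 0.   ]
```

View pics/top0.png

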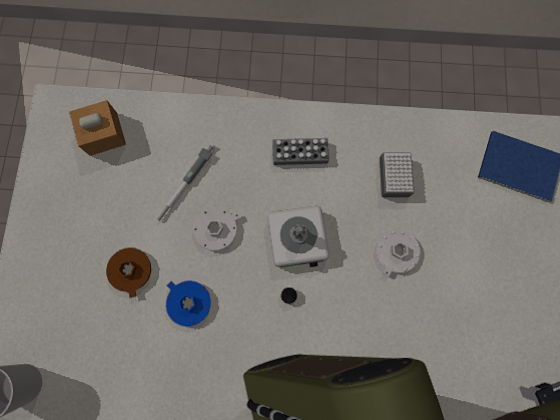

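View pics/scene0.png

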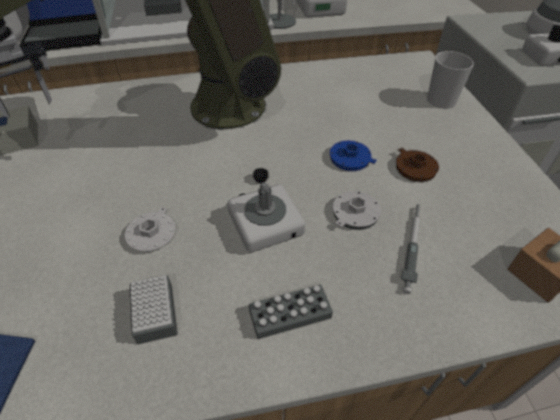

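```bash
python3 - <<'E'
import cv2,numpy as np
t=cv2.imread("pics/top0.png");s=cv2.imread("pics/scene0.png")
c=lambda i,u,v:cv2.resize(i[v-32:v+32,u-42:u+42],(390,297),interpolation=cv2.INTER_CUBIC)
cv2.imwrite("pics/c1.png",np.vstack([np.hstack([c(t,215,230),c(t,400,251)]),np.hstack([c(s,355,208),c(s,150,230)])]))
E
```

```text
(no output)
```

View pics/c1.png

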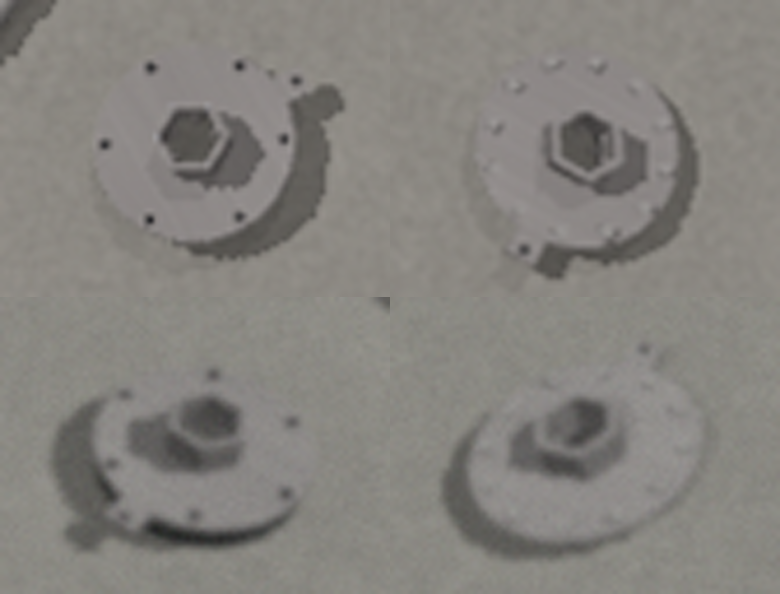

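Candidates: disc = white with 12 caps at top (400,251), which I choose. Cover = plain white with skirt at (215,230). Decoys: blue (187,302) and brown (128,270).

```bash
cat >> h.py <<'E'
def shift(target,yaw=None):
    o=ctrl.get_obs(); M=R.from_euler('xyz',o["eef_rot"]); d=M.inv().apply(np.array(target)-o["ee_pos"])*100
    s="shift cm %s |%.2f| force %s"%(d.round(2),np.linalg.norm(d),o["force"].round(1))
    if yaw is not None:
        s+=" rotvec %s"%(M.inv()*R.from_euler('xyz',[np.pi,0,yaw])).as_rotvec().round(3)
    print(s,"t",round(o["time_s"],2),"j6",o["qpos"][5].round(2))
E
python3 -m inch '[-1.79,-5.36,-0.5,0,0,0,0.6,-1.79,-5.36,-0.5,0,0,0,0.6,-1.79,-5.36,-0.5,0,0,0,0.6,-1.79,-5.36,-0.5,0,0,0,0.6,-1.79,-5.36,-0.5,0,0,0,0.6,-1.79,-5.36,-0.5,0,0,0,0.6,-1.79,-5.36,-0.5,0,0,0,0.6,0,0,0,0,0,-0.183,0.6,0,0,0,0,0,-0.183,0.6,0,0,0,0,0,-0.183,0.6,0,0,0,0,0,-0.183,0.6,0,0,0,0,0,0,0.6]'
python3 - <<'E'
from h import *
print(ctrl.camera_params("wrist"))
im,D,Tp=snap("wrist","w1")
for n,z in dict(disc_centre=.02,disc_tab=.018).items():
    for r in ctrl.place_of("wrist",n)[:3]: print(n,round(r["score"],2),np.round(r["centre"],1),atz(Tp,r["centre"],z).round(4))
shift([.511,-.247,.2],-.443)
E
```

```text
time_s: 2.8
ee_pos: [0.5099, -0.2472, 0.2404]
eef_rot: [-3.142, 0.0, -0.444]
force: [0.7, 0.7, 0.8]
grip_width: 0.0564
{'vertical_fov': 66.45542497092173, 'cx': 287.0809398855574, 'cy': 209.40301713416227, 'distortion': array([-0.01492318,  0.        ,  0.        ,  0.        ,  0.        ]), 'mount': array([[ 9.99999151e-01, -1.18988668e-03, -5.31252125e-04,
         6.52770222e-04],
       [ 1.28377430e-03,  9.69527867e-01,  2.44977687e-01,
        -7.18233498e-02],
       [ 2.23568052e-04, -2.44978161e-01,  9.69528571e-01,
        -1.78629160e-01],
       [ 0.00000000e+00,  0.00000000e+00,  0.00000000e+00,
         1.00000000e+00]])}
disc_centre 0.69 [284.4 185. ] [ 0.5085 -0.2435  0.02  ]
disc_tab 0.58 [231.9 183.1] [ 0.4494 -0.213   0.018 ]
shift cm [ 0.09 -0.07  4.04] |4.05| force [ 0.7 -0.2 -1.1] rotvec [ 0.    -0.    -0.004] t 2.95 j6 -0.07
```

View pics/w1.png

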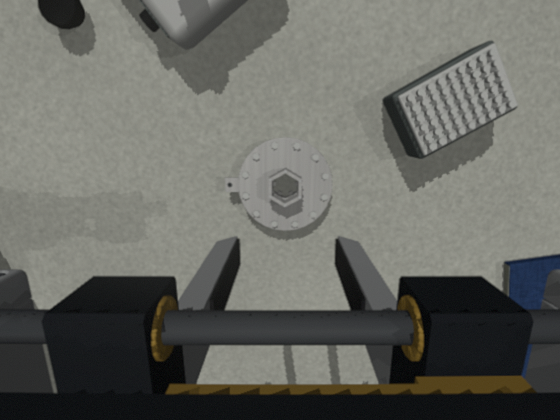

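The disc is at (285,187) with its tab at (231,184), and the hex flats are already square to the jaws. I'll refine this from the depth.

```bash
cat >> h.py <<'E'
def fit(P,c,z0,lo,hi,rlo,rhi):
    "least-squares circle of points in height band around c; returns mean-circle centre"
    m=(abs(P[...,2]-z0)<lo)
    r=np.hypot(P[...,0]-c[0],P[...,1]-c[1]); m&=(r<rhi)&(r>rlo)
    q=P[m]; h=cv2.minEnclosingCircle(np.float32(q[:,:2]*1000)); return np.array(h[0])/1000,h[1],len(q),np.median(q[:,2])
E
python3 - <<'E'
from h import *
d=np.load("pics/w1.npz");Tp=(d["T"],ctrl.camera_params("wrist"));P=dep(Tp,d["D"])
c=[.510,-.245]
print("top",fit(P,c,.04,.005,0,0,.03)); print("plate",fit(P,c,.02,.006,0,.03,.064))
for z0 in(.04,.02):
  m=(abs(P[...,2]-z0)<.005)&(np.hypot(P[...,0]-c[0],P[...,1]-c[1])<.1)
  v,u=np.nonzero(m);print(z0,u.min(),u.max(),v.min(),v.max(),P[m].mean(0))
q=P[(P[...,2]>.013)&(P[...,2]<.03)];r=np.hypot(q[:,0]-.509,q[:,1]+.2445);t=q[(r>.063)&(r<.08)];print("tab",len(t),t.mean(0))
E
```

```text
top (array([ 0.5094281 , -0.24421609]), 22.729862213134766, 367, np.float64(0.03932716990888896))
plate (array([ 0.50757858, -0.24437346]), 61.3632698059082, 5174, np.float64(0.01952758284882164))
0.04 269 302 169 206 [ 0.50909323 -0.24420587  0.03921035]
0.02 225 332 137 230 [ 0.50832736 -0.24137779  0.01962274]
tab 155 [ 0.44725798 -0.21293966  0.01945253]
```

```bash
python3 -m inch '[-0.21,-0.22,5,0,0,0.027,0.6,0,0,5,0,0,0,0.6,0,0,5,0,0,0,0.6,0,0,4,0,0,0,0.6,0,0,2,0,0,0,0.6,0,0,0.84,0,0,0,0.6,0,0,0,0,0,0,0.6]'
python3 - <<'E'
from h import *
shift([.509,-.2443,.022],-.471)
E
python3 -m inch '[0,0,0,0,0,0,0.3,0,0,0,0,0,0,0.3,0,0,0,0,0,0,0.3,0,0,0,0,0,0,0.3]' 35
```

```text
time_s: 3.82
ee_pos: [0.509, -0.2444, 0.0222]
eef_rot: [-3.142, 0.0, -0.471]
force: [0.1, -0.1, -0.1]
grip_width: 0.0564
shift cm [-0.01 -0.    0.02] |0.02| force [ 0.1 -0.1 -0.1] rotvec [-0.  0. -0.] t 3.83 j6 -0.04
time_s: 4.32
ee_pos: [0.5093, -0.2445, 0.0229]
eef_rot: [3.142, -0.001, -0.47]
force: [-1.8, 1.3, 7.0]
grip_width: 0.04
```

```bash
python3 -m inch '[0,0,-2,0,0,0,0.3,0,0,-5,0,0,0,0.3,0,0,-5,0,0,0,0.3,0,0,-5,0,0,0,0.3,0,0,-1,0,0,0,0.3,-2.77,-2.91,0,0,0,0,0.3,-2.77,-2.91,0,0,0,0,0.3,-2.77,-2.91,0,0,0,0,0.3,-2.77,-2.91,0,0,0,0,0.3,0,0,0,0,0,0,0.3,0,0,0,0,0,0,0.3]'
python3 - <<'E'
from h import *
im,D,Tp=snap("wrist","w2")
for n,z in dict(spline_top=.127,shaft_end=.138,seat=.066).items():
    for r in ctrl.place_of("wrist",n)[:2]: print(n,round(r["score"],2),np.round(r["centre"],1),atz(Tp,r["centre"],z).round(4))
P=dep(Tp,D)
for z0,b in((.132,.008),(.062,.007)):
    print(z0,fit(P,[.527,.034],z0,b,0,0,.04))
u,v=proj(Tp,[.527,.034,.127])[0].astype(int);print(u,v)
a=im[max(v-50,0):v+50,max(u-60,0):u+60,::-1];cv2.imwrite("pics/c2.png",np.hstack([cv2.resize(im[...,::-1],(320,240))]*1)) 
b=cv2.resize(a,(a.shape[1]*5,a.shape[0]*5),interpolation=cv2.INTER_CUBIC);cv2.imwrite("pics/c2.png",b);print(a.shape,max(u-60,0),max(v-50,0))
E
```

```text
time_s: 5.7
ee_pos: [0.4628, -0.0906, 0.2014]
eef_rot: [3.141, 0.001, -0.47]
force: [-1.0, -0.2, -2.1]
grip_width: 0.0396
spline_top 0.92 [287.8  29.8] [0.5274 0.0342 0.127 ]
shaft_end 0.76 [291.1  22.8] [0.53   0.0344 0.138 ]
seat 0.7 [290.5  50.6] [0.5294 0.0326 0.066 ]
0.132 (array([0.52875427, 0.03273046]), 15.34066104888916, 1142, np.float64(0.13290535927663383))
0.062 (array([0.52699756, 0.03398736]), 39.98126983642578, 4630, np.float64(0.05764428027770366))
287 30
(80, 120, 3) 227 0
```

View pics/c2.png

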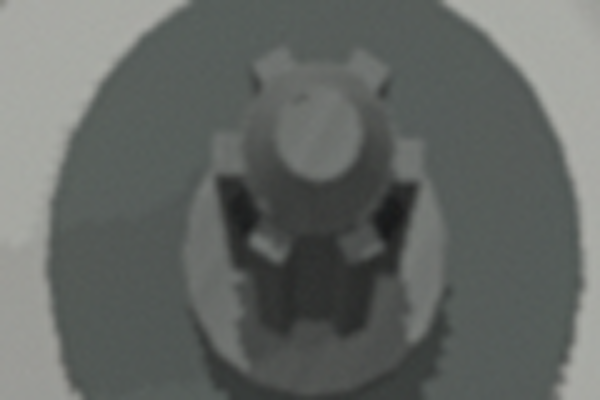

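```bash
python3 - <<'E'
from h import *
d=np.load("pics/w2.npz");Tp=(d["T"],ctrl.camera_params("wrist"))
px=np.array([(272,62),(368,70),(226,152),(408,157),(268,247),(360,243)])/5-.4+[227,0]
W=np.array([atz(Tp,p,.127)[:2] for p in px]);c=W.mean(0)
r=W-c;a=np.degrees(np.arctan2(r[:,1],r[:,0]));print(c,np.hypot(*r.T)*1000,np.sort(a))
ph=np.angle(np.exp(6j*np.radians(a)).mean())/6;print("tooth phase deg",np.degrees(ph))
P=dep(Tp,d["D"]);m=(abs(P[...,2]-.138)<.0025)&(np.hypot(P[...,0]-c[0],P[...,1]-c[1])<.02);print(P[m].mean(0),m.sum())
for z in (.4,):
  pass
yaw=ctrl.get_obs()["eef_rot"][2]; print("yaw deg",np.degrees(yaw))
for k in(-1,0,1): t=np.degrees(ph)+30+60*k; print("target yaw",t,"tool z turn",np.degrees(yaw)-t)
shift([*c,.2014])
E
```

```text
[0.52854977 0.03293803] [13.70391385 13.23030838 13.04160824 13.04255137 13.97637815 13.10838681] [-147.42053882  -88.48339712  -27.66123216   30.0087368    90.81801868
  150.78663086]
tooth phase deg -28.658696068427943
[0.52871628 0.03222261 0.137076  ] 381
yaw deg -26.986688252188696
target yaw -58.65869606842794 tool z turn 31.672007816239248
target yaw 1.3413039315720567 tool z turn -28.327992183760752
target yaw 61.34130393157206 tool z turn -88.32799218376076
shift cm [  0.22 -14.02   0.02] |14.02| force [-0.4  0.  -1.8] t 5.9 j6 0.2
```

```bash
python3 -m inch '[0.07,-4.7,0,0,0,0,0.3,0.07,-4.7,0,0,0,0,0.3,0.08,-4.62,0,0,0,0,0.3,0,0,0,0,0,-0.165,0.3,0,0,0,0,0,-0.165,0.3,0,0,0,0,0,-0.164,0.3,0,0,0,0,0,0,0.3,0,0,0,0,0,0,0.3]'
python3 - <<'E'
from h import *
shift([.5286,.0328,.165],.023)
im,D,Tp=snap("scene","s2")
for n in ("disc_centre","shaft_end","disc_foot"):
    for r in ctrl.place_of("scene",n)[:2]: print(n,round(r["score"],2),np.round(r["centre"],1),atz(Tp,r["centre"],.1985 if n=="disc_centre" else .138 if n=="shaft_end" else .1785).round(4))
E
```

```text
time_s: 6.9
ee_pos: [0.5284, 0.0334, 0.2019]
eef_rot: [3.142, 0.0, 0.02]
force: [1.2, -0.1, -1.7]
grip_width: 0.0394
shift cm [0.02 0.06 3.69] |3.69| force [ 1.2 -0.1 -1.7] rotvec [ 0.     0.    -0.003] t 6.9 j6 -0.03
disc_centre 0.82 [262.6 163.3] [0.5301 0.0306 0.1985]
disc_centre 0.33 [263.1 182.6] [0.5879 0.0215 0.1985]
shaft_end 0.57 [261.9 182.2] [0.5242 0.0284 0.138 ]
disc_foot 0.62 [267.8 171.3] [0.5352 0.0404 0.1785]
disc_foot 0.29 [263.3 182.5] [0.5672 0.025  0.1785]
```

```bash
python3 -m inch '[0.02,0.06,2,0,0,0,0.3,0,0,1,0,0,0,0.3,0,0,0.8,0,0,0,0.3,0,0,0.4,0,0,0,0.3,0,0,0.4,0,0,0,0.3,0,0,0,0,0,0,0.3]'
python3 -m inch '[0,0,0.3,0,0,0,0.3,0,0,0.3,0,0,0,0.3,0,0,0,0,0,0,0.3]'
```

```text
time_s: 7.85
ee_pos: [0.5285, 0.0331, 0.156]
eef_rot: [-3.142, 0.0, 0.024]
force: [0.1, -0.1, -1.8]
grip_width: 0.0396
time_s: 8.22
ee_pos: [0.5285, 0.033, 0.1498]
eef_rot: [-3.142, 0.0, 0.024]
force: [-1.2, -0.4, -2.6]
grip_width: 0.0395
```

```bash
python3 -m inch '[0,0,0.2,0,0,0,0.3,0,0,0.2,0,0,0,0.3,0,0,0,0,0,0,0.3]'; python3 -m inch '[0,0,0.2,0,0,0,0.3,0,0,0.2,0,0,0,0.3,0,0,0,0,0,0,0.3]'
```

```text
time_s: 8.6
ee_pos: [0.5285, 0.033, 0.1459]
eef_rot: [-3.142, 0.0, 0.024]
force: [-0.3, -0.1, -1.9]
grip_width: 0.0398
time_s: 8.98
ee_pos: [0.5287, 0.0331, 0.142]
eef_rot: [-3.142, -0.0, 0.024]
force: [0.6, 0.5, -1.0]
grip_width: 0.0395
```

```bash
python3 -m inch '[0,0,0.4,0,0,0,0.3,0,0,0.4,0,0,0,0.3,0,0,0.4,0,0,0,0.3,0,0,0,0,0,0,0.3]'; python3 -m inch '[0,0,0.4,0,0,0,0.3,0,0,0.5,0,0,0,0.3,0,0,0.5,0,0,0,0.3,0,0,0,0,0,0,0.3]'
```

```text
time_s: 9.48
ee_pos: [0.5283, 0.033, 0.1294]
eef_rot: [3.142, 0.001, 0.024]
force: [-0.0, 0.5, -3.4]
grip_width: 0.0395
time_s: 9.98
ee_pos: [0.5284, 0.033, 0.1156]
eef_rot: [3.142, 0.001, 0.024]
force: [-0.2, -0.4, -1.7]
grip_width: 0.0395
```

```bash
python3 -m inch '[0,0,0.8,0,0,0,0.3,0,0,0.8,0,0,0,0.3,0,0,0.5,0,0,0,0.3,0,0,0.3,0,0,0,0.3,0,0,0,0,0,0,0.3]'; python3 -m inch '[0,0,0.15,0,0,0,0.3,0,0,0.1,0,0,0,0.3,0,0,0.1,0,0,0,0.3,0,0,0,0,0,0,0.3]'
```

```text
time_s: 10.6
ee_pos: [0.5286, 0.033, 0.0919]
eef_rot: [3.142, 0.0, 0.024]
force: [0.1, -0.0, -1.9]
grip_width: 0.0398
time_s: 11.1
ee_pos: [0.5286, 0.0331, 0.0889]
eef_rot: [-3.142, -0.0, 0.024]
force: [-2.3, 0.2, 3.0]
grip_width: 0.0396
```

```bash
python3 -m inch '[0,0,0,0,0,0,0.6,0,0,0,0,0,0,0.6,0,0,-2,0,0,0,0.6,0,0,-5,0,0,0,0.6,0,0,-5,0,0,0,0.6,0,0,-3.5,0,0,0,0.6,0.1,-5.72,0,0,0,0,0.6,0.1,-5.72,0,0,0,0,0.6,0.1,-5.72,0,0,0,0,0.6,0.1,-5.72,0,0,0,0,0.6,0,0,0,0,0,0.172,0.6,0,0,0,0,0,0.172,0.6,0,0,0,0,0,0.172,0.6,0,0,0,0,0,0.172,0.6,0,0,0,0,0,0.172,0.6,0,0,0,0,0,0,0.6]'
python3 - <<'E'
from h import *
im,D,Tp=snap("wrist","w3");P=dep(Tp,D);c=np.array([.532,.262])
for n,z in dict(cover_centre=.0205,cover_tab=.019).items():
    for r in ctrl.place_of("wrist",n)[:2]: print(n,round(r["score"],2),np.round(r["centre"],1),atz(Tp,r["centre"],z).round(4))
for _ in range(2): f=fit(P,c,.041,.005,0,0,.03);c=f[0]
print("sleeve",f)
r=np.hypot(P[...,0]-c[0],P[...,1]-c[1]);t=P[(abs(P[...,2]-.019)<.006)&(r>.063)&(r<.08)]
t=t.mean(0);print("tab",t,"yaw",np.arctan2(t[1]-c[1],t[0]-c[0]))
shift([*c,.023],np.arctan2(t[1]-c[1],t[0]-c[0]))
a,D,Tp=snap("top","t3");P=dep(Tp,D)
print("disc sleeve",fit(P,[.5285,.033],.106,.006,0,.016,.03),"plate",fit(P,[.5285,.033],.086,.006,0,.03,.064))
q=P[(P[...,2]>.075)&(P[...,2]<.095)];r=np.hypot(q[:,0]-.5285,q[:,1]-.033);t=q[(r>.065)&(r<.08)];print("disc tab",len(t),t.mean(0))
cv2.imwrite("pics/c3.png",np.hstack([cv2.resize(im[...,::-1],(480,360)),cv2.resize(a[195:275,255:325,::-1],(315,360),interpolation=cv2.INTER_CUBIC)]))
E
```

```text
time_s: 13.1
ee_pos: [0.5271, 0.2619, 0.2435]
eef_rot: [-3.141, -0.0, -0.835]
force: [-0.3, -0.1, -0.0]
grip_width: 0.0562
cover_centre 0.92 [164.  263.4] [0.3377 0.3152 0.0205]
cover_centre 0.84 [291.3 181.4] [0.536  0.2626 0.0205]
cover_tab 0.95 [339.4 186.5] [0.5721 0.2125 0.019 ]
cover_tab 0.88 [ 73.2 186.8] [0.3433 0.4655 0.019 ]
sleeve (array([0.53651782, 0.26269238]), 22.616416931152344, 377, np.float64(0.040365167408667746))
tab [0.57707132 0.20630486 0.02052227] yaw -0.9473051101084727
shift cm [ 0.57 -0.75 22.05] |22.07| force [0.1 0.4 0. ] rotvec [ 0.    -0.     0.115] t 13.25 j6 1.23
disc sleeve (array([0.52682538, 0.03493235]), 22.80010986328125, 81, np.float64(0.10650850467571416)) plate (array([0.52586578, 0.03500786]), 60.797420501708984, 1192, np.float64(0.08666623122230077))
disc tab 35 [0.45791226 0.0321881  0.08672904]
```

View pics/c3.png

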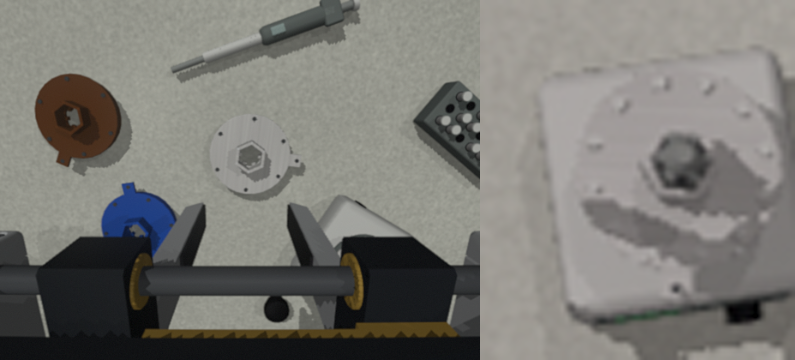

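The disc is home: its sleeve top is at 0.1065 and its tab points to −x. The cover is at (0.5365, 0.2627) with yaw −0.947.

```bash
python3 -m inch '[0.57,-0.75,4,0,0,0.115,0.6,0,0,5,0,0,0,0.6,0,0,5,0,0,0,0.6,0,0,5,0,0,0,0.6,0,0,2,0,0,0,0.6,0,0,1.05,0,0,0,0.6,0,0,0,0,0,0,0.6]'
python3 - <<'E'
from h import *
shift([.5365,.2627,.023],-.947)
E
python3 -m inch '[0,0,0,0,0,0,0.3,0,0,0,0,0,0,0.3,0,0,0,0,0,0,0.3,0,0,0,0,0,0,0.3]' 35
```

```text
time_s: 14.18
ee_pos: [0.537, 0.2629, 0.0239]
eef_rot: [-3.141, -0.0, -0.951]
force: [-0.6, -0.1, 1.3]
grip_width: 0.0566
shift cm [-0.01  0.05  0.09] |0.10| force [-0.6 -0.1  1.3] rotvec [-0.001 -0.    -0.004] t 14.18 j6 1.34
time_s: 14.68
ee_pos: [0.537, 0.2629, 0.0241]
eef_rot: [-3.14, -0.0, -0.951]
force: [-1.6, -1.1, 7.5]
grip_width: 0.0396
```

```bash
python3 -m inch '[0,0,-2,0,0,0,0.3,0,0,-5,0,0,0,0.3,0,0,-5,0,0,0,0.3,0,0,-5,0,0,0,0.3,0,0,-1.5,0,0,0,0.3,4.55,3.51,0,0,0,0,0.3,4.55,3.51,0,0,0,0,0.3,4.55,3.51,0,0,0,0,0.3,4.55,3.51,0,0,0,0,0.3,0,0,0,0,0,-0.1625,0.3,0,0,0,0,0,-0.1625,0.3,0,0,0,0,0,-0.1625,0.3,0,0,0,0,0,-0.1625,0.3,0,0,0,0,0,-0.1625,0.3,0,0,0,0,0,-0.1625,0.3,0,0,0,0,0,0,0.3,0,0,0,0,0,0,0.3]'
python3 - <<'E'
from h import *
shift([.5285,.033,.15],.024)
E
```

```text
time_s: 16.8
ee_pos: [0.5277, 0.033, 0.2077]
eef_rot: [-3.142, 0.001, 0.02]
force: [0.4, 0.0, -1.5]
grip_width: 0.0395
shift cm [0.09 0.   5.77] |5.77| force [ 0.4  0.  -1.5] rotvec [-0.     0.001 -0.004] t 16.8 j6 -0.03
```

```bash
python3 -m inch '[0.09,-0.03,2.5,0,0,-0.004,0.3,0,0,2,0,0,0,0.3,0,0,1,0,0,0,0.3,0,0,0.5,0,0,0,0.3,0,0,0.5,0,0,0,0.3,0,0,0,0,0,0,0.3]'; python3 -m inch '[0,0,0.3,0,0,0,0.3,0,0,0.3,0,0,0,0.3,0,0,0,0,0,0,0.3]';python3 -m inch '[0,0,0.2,0,0,0,0.3,0,0,0.2,0,0,0,0.3,0,0,0,0,0,0,0.3]'
```

```text
time_s: 17.55
ee_pos: [0.5288, 0.0333, 0.1431]
eef_rot: [3.142, -0.0, 0.028]
force: [0.5, 0.2, -1.4]
grip_width: 0.0394
time_s: 17.92
ee_pos: [0.5287, 0.0333, 0.1368]
eef_rot: [-3.142, 0.0, 0.028]
force: [0.2, 0.5, -2.5]
grip_width: 0.0396
time_s: 18.3
ee_pos: [0.5286, 0.0334, 0.1328]
eef_rot: [-3.141, 0.001, 0.028]
force: [-1.3, -0.1, -2.2]
grip_width: 0.0397
```

In the slots (3 mm below the spline tops with no resistance). Next, on past the rollers.

```bash
python3 -m inch '[0,0,0.3,0,0,0,0.3,0,0,0.3,0,0,0,0.3,0,0,0,0,0,0,0.3]'; python3 -m inch '[0,0,0.3,0,0,0,0.3,0,0,0.3,0,0,0,0.3,0,0,0,0,0,0,0.3]';python3 -m inch '[0,0,0.3,0,0,0,0.3,0,0,0.2,0,0,0,0.3,0,0,0,0,0,0,0.3]'
```

```text
time_s: 18.68
ee_pos: [0.5287, 0.0334, 0.1267]
eef_rot: [-3.141, 0.0, 0.028]
force: [-1.4, 2.3, -2.6]
grip_width: 0.0396
time_s: 19.05
ee_pos: [0.5286, 0.0333, 0.1205]
eef_rot: [-3.141, 0.001, 0.028]
force: [-2.8, 2.2, -3.7]
grip_width: 0.0395
time_s: 19.42
ee_pos: [0.5286, 0.0332, 0.1156]
eef_rot: [3.142, 0.001, 0.028]
force: [-2.9, 1.8, -4.4]
grip_width: 0.0398
```

```bash
python3 -m inch '[0,0,0.1,0,0,0,0.3,0,0,0,0,0,0,0.3]';python3 -m inch '[0,0,0.1,0,0,0,0.3,0,0,0,0,0,0,0.3]'
```

```text
time_s: 19.68
ee_pos: [0.5287, 0.0333, 0.1151]
eef_rot: [3.142, 0.0, 0.028]
force: [-4.4, 2.0, 0.2]
grip_width: 0.0396
time_s: 19.92
ee_pos: [0.5288, 0.0333, 0.1151]
eef_rot: [3.142, -0.0, 0.028]
force: [-9.8, 1.8, 10.9]
grip_width: 0.0398
```

```bash
python3 -m inch '[0,0,-0.1,0,0,0,0.6,0,0,0,0,0,0,0.6,0,0,0,0,0,0,0.6,0,0,-2,0,0,0,0.6,0,0,-5,0,0,0,0.6,0,0,-5,0,0,0,0.6,0,0,-3,0,0,0,0.6,0,5,0,0,0,0,0.6,0,5,0,0,0,0,0.6,0,5,0,0,0,0,0.6,0,5,0,0,0,0,0.6,0,5,0,0,0,0,0.6,0,0,0,0,0,0,0.6]'
python3 - <<'E'
from h import *
a,D,Tp=snap("top","t4");P=dep(Tp,D);c=[.5285,.033]
for z in (.132,.112): print(z,fit(P,c,z,.005,0,.016 if z>.12 else .03,.03 if z>.12 else .064))
r=np.hypot(P[...,0]-c[0],P[...,1]-c[1])
for lo,hi in((.1,.12),(.075,.095)):
    t=P[(P[...,2]>lo)&(P[...,2]<hi)&(r>.066)&(r<.08)];print("tab",lo,len(t),t.mean(0))
s=snap("scene","s4")[0]
cv2.imwrite("pics/c4.png",np.hstack([cv2.resize(a[195:275,255:325,::-1],(350,400),interpolation=cv2.INTER_CUBIC),cv2.resize(s[150:260,210:330,::-1],(436,400),interpolation=cv2.INTER_CUBIC)]))
print(ctrl.get_obs()["force"],ctrl.get_obs()["ee_pos"])
E
```

```text
time_s: 21.55
ee_pos: [0.5354, -0.2194, 0.2644]
eef_rot: [3.142, 0.001, 0.024]
force: [-0.0, 0.3, -0.3]
grip_width: 0.0569
0.132 (array([0.52673602, 0.0345982 ]), 22.283781051635742, 82, np.float64(0.13206108960858254))
0.112 (array([0.5294845, 0.0339361]), 62.42484664916992, 1243, np.float64(0.1124929770713099))
tab 0.1 25 [0.5983494  0.03663205 0.11274097]
tab 0.075 29 [0.45673958 0.03242918 0.08746448]
[-0.35982154  0.72516083 -0.67611061] [ 0.53575283 -0.21657816  0.26480887]
```

View pics/c4.png

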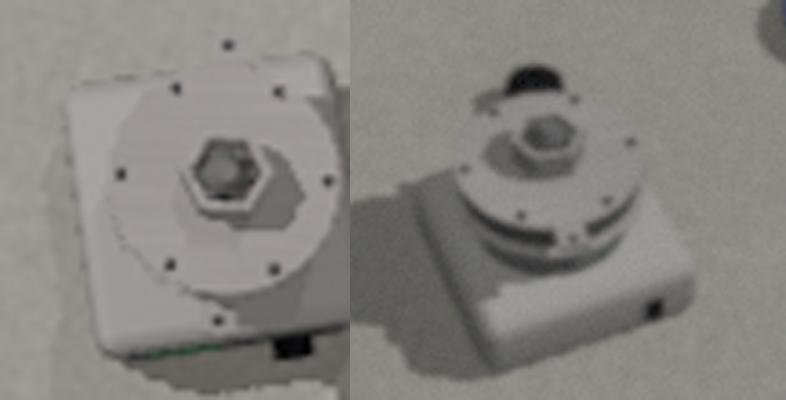

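The cover's sleeve top reads 0.132 and its plate 0.1125, as expected when home. The cover tab points to +x and the disc tab to −x, and the arm is clear.

```bash
python3 -c "
from station import ctrl
print(ctrl.hand_in())"
```

```text
the job is handed in; nothing more can be done
None
```

The mixer is loaded and handed in at about 21.7 s; no verdict was reported. I put the disc on first, then the cover with its tab opposite the disc's. Both went straight into their slots at the first try, because the spline angle was read from the wrist picture. The highest force I read after a move was about 15 N (11 N of it upward), when the cover seated.

**Last checks:**

| Check | Measured | Expected when home |
|---|---|---|
| Disc sleeve top, measured before the cover went on | 0.1065 m | 0.106 m |
| Cover sleeve top | 0.132 m | 0.132 m |
| Cover plate top | 0.1125 m | 0.112 m |
| Tab directions | cover +x, disc −x (about 180° apart) | opposite, within 30° |

- **Rollers:** the wrist force never showed a clear roller push at the points where I read it, for either part. I judged "home" from the firm stop at the expected height and the depth readings.
- **Centring:** the top camera put the sleeve centres about 2 mm from the shaft axis that the wrist camera gave. That is about the stated calibration error, so I did not correct it.
- **Bystanders and release:** I did not re-measure the bystanders, but the arm went nowhere near them. The gripper was open and about 25 cm away at hand-in.

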